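Slide the opal plate out over the end of the test ledge

TASK

The opal acrylic plate lying on the black test ledge has to be slid out so that its end edge can be inspected. First push the small steel stop block at the ledge's left end fully out of the way, towards the robot, then push the plate along the ledge to the left until its end sticks out about 4 cm past the ledge's end, lying straight along the ledge. Only push gently with the fingertips: do not grip or lift the plate, and leave everything else where it is.

Things in the scene. Friction and masses are not known exactly. Their poses are not given: they have to be found in the camera images.
- ledge: Fixed black bench ledge (its place and yaw vary between starts): flat deck 140 mm (its x) by 400 mm (its y), deck top 70 mm above the table, on aluminium frames with clear sides. Origin: under the deck's centre at table height; x points away from the robot across the deck, y to the robot's left along it. The open left end, over which the plate must stick out, is at y = +200 mm. Along the far side runs an aluminium fence, 8 mm wide (x = +62 to +70 mm) and 10 mm above the deck.
- plate: Loose opal white acrylic plate, 80 mm (its x) by 140 mm (its y) by 6 mm thick, 60 to 110 g, lying flat on the deck, right of the stop, up to 7 degrees askew at the start. Origin: centre of its underside. Its y axis points roughly along the ledge's y. It is kept on the deck by its weight, sliding friction only.
- plate_front (a point): Middle of the plate's left (leading) end face, half-way up: 70 mm from the plate's centre along its y and 3 mm above its underside. Axes as the plate's.
- stop (a joint): Travel of the steel stop block along its track, in m: 0 = fully across the plate's path, 0.055 = fully out of the way at its end stop. It slides along the ledge's -x (towards the robot), takes about 2 N, and stays where it is left. It starts at 0 to 0.005.
- stop_face (a point): Centre of the stop block's far side face (the face to push on, looking along the ledge's +x); moves with the block. The block is 35 mm (x) by 14 mm (y) and reaches 23 mm above the deck; this point is 12 mm above the deck and lies 175 mm along the ledge's y from its centre, 25 mm short of the ledge's end. At joint 0 it is at ledge x = -10 mm.
- lens_ring: Loose aluminium lens ring, 42 mm across, 16 mm high, standing on the right end of the ledge. Not to be disturbed. Origin: centre of its underside.
- detector: Loose black round light detector, 60 mm across, 28 mm high, on the table past the ledge's left end. Not to be disturbed. Origin: centre of its underside.
- jar: Loose small amber jar, 44 mm across, 50 mm high, on the table in front of the ledge. Not to be disturbed. Origin: centre of its underside.
- spare_plate: Loose square opal plate, 70 by 70 by 6 mm, on the table in front of the ledge. Not to be disturbed. Origin: centre of its underside.
- meter: Loose hand-held red meter, 150 by 80 by 30 mm, lying on the table to the left. Not to be disturbed. Origin: centre of its underside.
- pliers: Loose blue-handled crimping pliers, 150 mm long, 12 mm high, lying on the table to the right of the ledge. Not to be disturbed. Origin: about the middle of its underside.
There are look-alikes about, which are no part of the job. What is shaped like the plate but blue, orange or pink is not meant.

How it is judged:
On the way, in this order (a step that is already met when the one before it is completed fails the run):
1. the stop is pushed out of the way while the plate still lies wholly on the ledge (value of joint stop above 0.045 m and y of plate_front in the frame of ledge below 0.195 m), for 0.1 s.
2. the plate's end sticks out past the ledge's end (y of plate_front in the frame of ledge above 0.228 m), for 0.1 s.
At the end, for the whole second after the job is handed in: The plate rests flat on the deck, its left end 28 to 52 mm past the ledge's end, within 10 degrees of straight and no more than 30 mm off the deck's middle line towards the robot; the stop is at least 45 mm out (y of plate_front in the frame of ledge between 0.228 and 0.252 m and angle between the y axis of plate and the y axis of ledge, either way round below 0.17 rad and z of plate in the frame of ledge between 0.067 and 0.073 m and angle between plate's own z axis and vertical below 0.03 rad and x of plate in the frame of ledge above -0.03 m and value of joint stop above 0.045 m and linear speed of plate below 0.01 m/s); the robot touches nothing.
It fails at once if the plate is lifted more than 8 mm off the deck or tipped (z of plate in the frame of ledge above 0.078 m or angle between plate's own z axis and vertical above 0.15 rad).
It fails at once if the plate is gripped or pressed with more than 30 N (contact force between the fingers and plate above 30 N).
It fails at once if another thing is moved more than 15 mm (distance of any of lens_ring, detector, jar, spare_plate, meter, pliers from where it was at the start of the episode above 0.015 m).
It also fails if it takes over 42 s, if anything falls off the work surface, if the arm or the gripper's body presses on something with over 40 N, if the wrist force passes 120 N, or if a joint passes its speed limit or range.

ROBOT

A 7-joint arm with a two-finger parallel gripper is mounted at the origin on the work surface. World frame = base frame: x ahead of the robot, y to its left, z up, the work surface at z = 0. Lengths are in m, angles in rad, forces in N, time in s.
With the tool pointing down it reaches from about 0.35 to 0.9 m from the base axis. Payload 7.2 kg.
Tool frame: the origin (TCP) lies at the very end of the fingers, on their centre line; the grasp point (between the pads) lies env.pinch_z behind it (env.pinch_z is the distance from the TCP to the grasp point, in m); z points along the fingers, y is the line along which they close (so a half turn about z gives the same grasp; the last joint's range is limited). The gripper opens to 88 mm and grips with 3 to 60 N. Pads are 20 mm wide; open, the fingers measure 115 mm over their backs; the gripper's body (75 mm by 178 mm) begins 61 mm behind the grasp point.
Start: joints at [1.038, 0.411, -0.013, 1.596, 0.006, 1.134, -0.082], TCP at [0.28, -0.559, 0.223] pointing down, gripper open.
Joint ranges: [-2.95, 2.95], [-0.29, 1.99], [-1.47, 1.44], [0.14, 2.54], [-1.03, 4.17], [0.13, 1.85], [-2.86, 2.86]. Speed limits (rad/s): [2.39, 2.39, 3.01, 3.01, 3.14, 3.14, 3.14].

INTERFACE

Orientations are given as a unit quaternion [w, x, y, z].
In Python, from workcell import env, snapshot, camera_model gives the robot as it stands. The module is installed in compiled form; this text tells all that it offers.
- The arm moves only by the tool servo_tool, never from a script. Its argument "steps" is a list that holds one entry, the list of rows, each a list of 5 numbers: the shift along the tool's x, y, z scaled (see below), then the turn about the tool's z scaled (see below), then the finger opening in mm, from 0 to 87.8. In form: [[[tx, ty, tz, turn, fingers], ...]]. A call has 1 to 8 rows; each row is the pose to reach, as a shift and turn from the pose commanded when the call began, along the tool's axes at that moment; what a row does not reach only later rows make up. The controller multiplies each number of a shift by 30 cm and each number of a turn by pi/2 rad. A row lasts 1/10 s, in which the tool goes at most 50 mm and 8.59 degrees, less where a joint would pass 70% of its speed; a pose out of reach is approached as far as the arm can. A call with a number of a shift or a turn outside -1 to 1 is refused whole. A call with a gripper value outside its range is refused whole. The fingers move at their own pace and stop on an object; "force" is the grip in N (left out, the last holds). Time passes only in rows, so rows that repeat a pose let the fingers close. It gives the time, the measured TCP pose, the force, the opening and the grip force at its end, in the units of the state.
- env.get_obs(): the state, without advancing time (a new reading comes with each control period).
- snapshot(name): name is "side" or "top" or "wrist"; returns the picture (384x512x3 uint8, red, green, blue); there is no depth.
- camera_model(name): a dict with "fx", "fy", "cx", "cy" (pixels), "cam_to_world" (4x4, takes a point from camera to world coordinates). Camera axes: x right, y up, looking along -z (the intrinsics and any distortion apply to the point x, -y, -z); pixel columns grow to the right and rows downward; lengths in m; the calibration is good to about 2 mm. A picture is of the moment at which its call begins: read the wrist's pose just before it. camera_model takes no time and is no camera call; for the wrist camera it gives the pose at the moment of the call.
- env.hand_in(): hands the job in; it is judged then, once.
The state is a dict: "time": time; "joint_pos": joint angles; "qd": joint speeds; "tau": joint torques, N m; "position": TCP position; "eef_rot": TCP orientation; "contact_force": force on the tool from outside, world axes, zero at the start; "ft_torque": the same for the moment, N m; "gripper_width": finger opening in m; "finger_force": force on a finger pad.
Only numpy, scipy, OpenCV 4.12 (cv2) and the standard library are available. Lean on these libraries where they do the work, as an engineer would, in place of code of your own. Each camera call takes 0.05 s, during which the arm holds its last target. There are 200 camera calls.

## Working session

There is one attempt and no reset: what is moved stays moved. The work goes in short steps, Python scripts to look and compute and a tool call to move; the robot and the scene stay as the last step left them, time stands still between calls to the robot, and variables do not carry over. Pictures are saved under pics/ and viewed, at most 10 in all, crops included, and the job is handed in when it is done.

Besides the shell and the picture viewer there is one more tool, called after "Request:" as name([rows], argument=value, ...), one row to a line, values as JSON. servo_tool: Moves the arm, as the interface text tells. Its arguments: {"type":"object","properties":{"steps":{"type":"array","items":{"type":"array","items":{"type":"array","items":{"type":"number"}}}},"force":{"type":"number"}},"required":["steps"]}

```bash
mkdir -p pics
cat > h.py <<'E'
import numpy as np, cv2
from workcell import env, snapshot, camera_model
def ray(cm,u,v):
    T=np.array(cm["cam_to_world"]); d=np.array([(u-cm["cx"])/cm["fx"],-(v-cm["cy"])/cm["fy"],-1.])
    return T[:3,3],T[:3,:3]@d
def onz(cm,u,v,z):
    o,d=ray(cm,u,v); return (o+d*(z-o[2])/d[2])
def proj(cm,p):
    T=np.array(cm["cam_to_world"]); c=T[:3,:3].T@(np.array(p)-T[:3,3])
    return cm["cx"]+cm["fx"]*c[0]/-c[2], cm["cy"]-cm["fy"]*c[1]/-c[2]
E
python3 - <<'E'
from h import *
for n in("top","side"):
    im=snapshot(n); cv2.imwrite(f"pics/{n}0.png",im[:,:,::-1]); cm=camera_model(n); print({k:np.round(v,3).tolist() for k,v in cm.items()})
o=env.get_obs(); print(o["time"],o["position"],o["eef_rot"],env.pinch_z)
a=cv2.imread("pics/top0.png");b=cv2.imread("pics/side0.png")
cv2.imwrite("pics/top1.png",cv2.resize(a,(800,600)))
E
```

```text
{'fx': 433.655, 'fy': 433.655, 'cx': 254.444, 'cy': 188.5, 'cam_to_world': [[-0.026, 0.991, -0.135, 0.35], [-0.999, -0.028, -0.014, -0.028], [-0.018, 0.134, 0.991, 1.521], [0.0, 0.0, 0.0, 1.0]]}
{'fx': 433.727, 'fy': 433.727, 'cx': 252.265, 'cy': 190.23, 'cam_to_world': [[-0.67, 0.467, -0.577, -0.14], [-0.742, -0.416, 0.526, 0.646], [0.005, 0.781, 0.625, 0.862], [0.0, 0.0, 0.0, 1.0]]}
0.1 [ 0.27990253 -0.55834643  0.22191411] [-6.54252290e-04  9.73116753e-01  2.30311333e-01 -2.15188060e-04] 0.0187
```

View pics/top1.png

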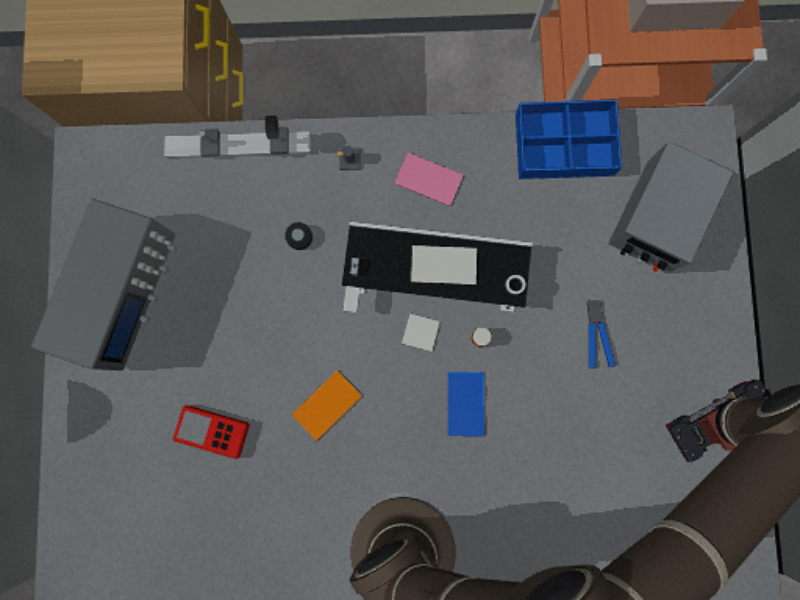

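View pics/side0.png

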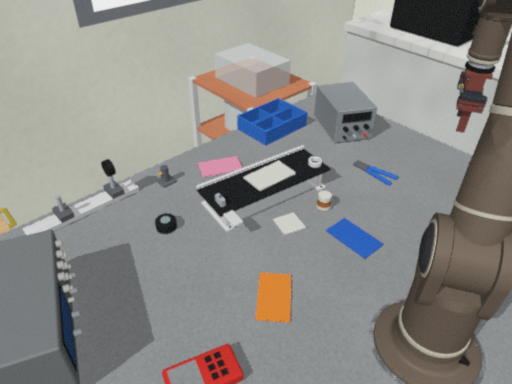

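The top view (800x600) shows the black ledge at (343–530, 225–305). On it are the white plate at (444,265), the stop at (355,266) and the ring at (515,285). Plate-like candidates:
- White plate on the deck at (444,265): fits the description, because it is opal, 80x140 and on the black ledge.
- Square opal plate at (421,332): the spare.
- Pink (430,178), orange (328,405) and blue (466,404) plates: decoys.

Run:
```python
from h import *
cm=camera_model("top"); im=cv2.imread("pics/top0.png")
crop=im[135:225,205:355]; cv2.imwrite("pics/crop.png",cv2.resize(crop,None,fx=5,fy=5,interpolation=cv2.INTER_CUBIC))
hsv=cv2.cvtColor(im,cv2.COLOR_BGR2HSV)
roi=np.zeros(im.shape[:2],np.uint8); roi[135:205,205:355]=255
def big(m):
    cs,_=cv2.findContours(m&roi,cv2.RETR_EXTERNAL,cv2.CHAIN_APPROX_NONE); return max(cs,key=cv2.contourArea)
def rect(c,z):
    w=np.array([onz(cm,u,v,z)[:2] for u,v in c[:,0]],np.float32)*1000
    return cv2.minAreaRect(cv2.convexHull(w))
dark=((hsv[:,:,2]<45)*255).astype(np.uint8)
dc=rect(big(dark),.07); print("deck",dc, cv2.boxPoints(dc).round(1).tolist())
wh=((hsv[:,:,2]>150)&(hsv[:,:,1]<60)).astype(np.uint8)*255
wh[:, :250]=0; wh[:,312:]=0; wh[:152]=0; wh[185:]=0
p=rect(big(wh),.076); print("plate",p,cv2.boxPoints(p).round(1).tolist())
```

```text
deck ((608.9842529296875, -92.63967895507812), (398.7123718261719, 134.123291015625), 81.58126831054688) [[513.5, -280.0], [646.0999755859375, -299.70001220703125], [704.5, 94.80000305175781], [571.7999877929688, 114.4000015258789]]
plate ((609.8380126953125, -108.515380859375), (138.7997283935547, 77.96778106689453), 85.94615936279297) [[566.0, -175.0], [643.7999877929688, -180.5], [653.5999755859375, -42.0], [575.9000244140625, -36.5]]
```

View pics/crop.png

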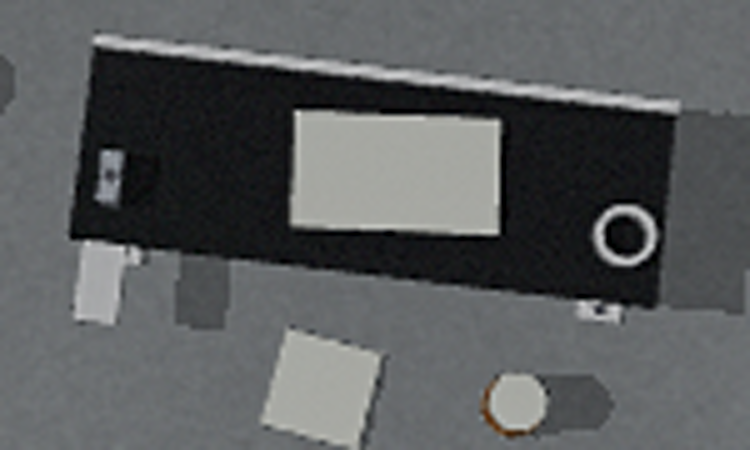

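The crop confirms the target: white plate on the deck, 139x78 mm measured against 140x80, askew about 4°. The deck measures 399 mm and its yaw is about -8.4°. The stop block is at crop (111,178) and the ring at (625,235).

```bash
cat >> h.py <<'E'
C=np.array([.6119,-.093]); YAW=np.deg2rad(-8.42)
ex=np.array([np.cos(YAW),np.sin(YAW)]); ey=np.array([-np.sin(YAW),np.cos(YAW)])
def W(lx,ly): return C+ex*lx/1000+ey*ly/1000
def Lc(p): d=(np.asarray(p)[:2]-C)*1000; return np.array([d@ex,d@ey]).round(1)
def plan(lx,ly,z,frm=None):
    from scipy.spatial.transform import Rotation as R
    o=env.get_obs(); q=o["eef_rot"]; M=R.from_quat(np.roll(q,-1)).as_matrix()
    p=o["position"]; t=np.r_[W(lx,ly),z]
    ty=np.arctan2(M[1,1],M[0,1]); turn=-((YAW-ty+np.pi)%(2*np.pi)-np.pi)
    print("t",round(o["time"],2),"ledge",Lc(p),"z",p[2].round(4),"F",np.round(o["contact_force"],1),"w",o["gripper_width"],"tilt",np.round(M[:,2],3))
    print("shift",(M.T@(t-p)/.3).round(4),"turn",round(turn/(np.pi/2),4))
E
python3 - <<'E'
from h import *
plan(25,175,.20)
cm=camera_model("top")
print("stop far edge",Lc(onz(cm,227.2,165,.093)),"near",Lc(onz(cm,227,176,.093)),"ring",Lc(onz(cm,205+62.5*2,135+47,.086)))
print("plate",Lc([.6098,-.1085]))
E
```

```text
t 0.1 ledge [-260.3 -508.9] z 0.2219 F [ 0.2 -0.  -0.2] w 0.08798213704535884 tilt [-0.001  0.001 -1.   ]
shift [ 2.0878 -1.3201  0.0746] turn -0.6105
stop far edge [-11.2 174.5] near [-48.3 170.4] ring [ -26.9 -173.3]
plate [  0.2 -15.6]
```

Request:
servo_tool([
  [[1, -0.63, 0, -0.3, 0], [1, -0.63, 0, -0.3, 0], [1, -0.63, 0, -0.3, 0], [1, -0.63, 0, -0.3, 0], [1, -0.63, 0, -0.3, 0], [1, -0.63, 0, -0.3, 0], [1, -0.63, 0, -0.3, 0], [1, -0.63, 0, -0.3, 0]],
])

```text
time: 0.9
position: [0.4669, -0.2484, 0.2227]
eef_rot: [-0.001, 0.89, 0.455, 0.001]
contact_force: [-0.1, -0.2, 0.7]
gripper_width: 0.027
finger_force: 0.0
```

```bash
python3 -c "
from h import *
plan(25,175,.20)"
```

```text
t 0.9 ledge [-120.6 -175. ] z 0.2227 F [-0.1 -0.2  0.7] w 0.026985461340844605 tilt [ 0.002  0.003 -1.   ]
shift [ 1.2588 -0.106   0.0797] turn -0.3046
```

Request:
servo_tool([
  [[1, -0.08, 0, -0.305, 0], [1, -0.08, 0, -0.305, 0], [1, -0.08, 0, -0.305, 0], [1, -0.08, 0, -0.305, 0], [1, -0.08, 0, -0.305, 0], [1, -0.08, 0, -0.305, 0], [1, -0.08, 0, -0.305, 0]],
])

```text
time: 1.6
position: [0.6238, 0.0083, 0.222]
eef_rot: [-0.002, 0.757, 0.653, 0.002]
contact_force: [0.4, 0.7, 0.4]
gripper_width: 0.0004
finger_force: 0.0
```

```bash
python3 -c "
from h import *
plan(25,175,.13)"
```

```text
t 1.6 ledge [ -3.1 101.9] z 0.222 F [0.4 0.7 0.4] w 0.0004340764584516235 tilt [ 0.     0.005 -1.   ]
shift [0.2421 0.0937 0.3076] turn -0.0
```

Request:
servo_tool([
  [[0.24, 0.094, 0.3, 0, 0], [0.24, 0.094, 0.3, 0, 0], [0.24, 0.094, 0.3, 0, 0], [0.24, 0.094, 0.3, 0, 0], [0.24, 0.094, 0.3, 0, 0]],
])

```text
time: 2.1
position: [0.6613, 0.0656, 0.1334]
eef_rot: [0.0, 0.76, 0.65, -0.0]
contact_force: [0.6, -0.6, 0.3]
gripper_width: 0.0002
finger_force: 0.0
```

```bash
python3 -c "
from h import *
plan(22,175,.080)
cm=camera_model('wrist');im=snapshot('wrist')[:,:,::-1].copy()
for p in [(-11,175),(-11,168),(-11,182)]: 
  u=proj(cm,np.r_[W(*p),.093]);print(u);cv2.circle(im,(int(u[0]),int(u[1])),2,(0,0,255),-1)
for p in [(-70,200),(62,200)]:
  u=proj(cm,np.r_[W(*p),.07]);print(u);cv2.circle(im,(int(u[0]),int(u[1])),2,(0,255,0),-1)
cv2.imwrite('pics/w1.png',im)"
```

```text
t 2.1 ledge [ 25.7 164.2] z 0.1334 F [ 0.6 -0.6  0.3] w 0.00018905204823947653 tilt [ 0.    -0.001 -1.   ]
shift [ 0.0362 -0.0126  0.1779] turn -0.0061
(np.float64(202.23713923177417), np.float64(201.77920389160826))
(np.float64(202.78802973118945), np.float64(211.05662280941831))
(np.float64(201.67612194458695), np.float64(192.3312420935854))
(np.float64(128.23692099339223), np.float64(162.02987465668204))
(np.float64(301.09482780946064), np.float64(160.43960225500157))
```

View pics/w1.png

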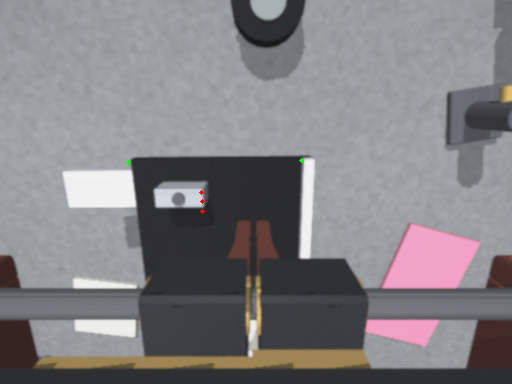

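The wrist view shows the block top at (153–206, 188–207), 3–4 px from my prediction, so it agrees within about 3 mm. The fingertips at (253,250) are clear of it, on the fence side. I'll go down beside the block and push.

Request:
servo_tool([
  [[0.002, -0.01, 0.166, 0, 0], [0.002, -0.01, 0.166, 0, 0], [0.002, -0.01, 0.166, 0, 0], [0.002, -0.01, 0.166, 0, 0]],
])

```text
time: 2.55
position: [0.6597, 0.0677, 0.0856]
eef_rot: [0.001, 0.76, 0.65, 0.001]
contact_force: [0.4, 0.4, 0.5]
gripper_width: 0.0002
finger_force: 0.0
```

```bash
python3 -c "
from h import *
plan(-46,175,.080)"
```

```text
t 2.55 ledge [ 23.8 166. ] z 0.0856 F [0.4 0.4 0.5] w 0.00020784188508432832 tilt [ 0.003  0.    -1.   ]
shift [ 0.0277 -0.2329  0.018 ] turn -0.0062
```

Request:
servo_tool([
  [[0.028, -0.02, 0.018, -0.006, 0], [0.028, -0.05, 0.018, -0.006, 0], [0.028, -0.08, 0.018, -0.006, 0], [0.028, -0.11, 0.018, -0.006, 0], [0.028, -0.14, 0.018, -0.006, 0], [0.028, -0.17, 0.018, -0.006, 0], [0.028, -0.2, 0.018, -0.006, 0], [0.028, -0.225, 0.018, -0.006, 0]],
])

```text
time: 3.35
position: [0.5924, 0.0872, 0.0777]
eef_rot: [0.0, 0.757, 0.654, 0.0]
contact_force: [3.1, 0.5, 1.6]
gripper_width: 0.0007
finger_force: 1.2
```

Request:
servo_tool([
  [[0, -0.006, 0, 0, 0], [0, -0.006, 0, 0, 0], [0, -0.006, 0, 0, 0]],
])

```text
time: 3.65
position: [0.5906, 0.0867, 0.077]
eef_rot: [-0.0, 0.757, 0.653, -0.001]
contact_force: [-0.1, 0.4, 0.2]
gripper_width: 0.0004
finger_force: 0.0
```

```bash
python3 -c "
from h import *
plan(-50,175,.080)
cm=camera_model('top');im=snapshot('wrist')[:,:,::-1].copy();cv2.imwrite('pics/w2.png',im)"
```

```text
t 3.65 ledge [-47.4 174.7] z 0.077 F [-0.1  0.4  0.2] w 0.00041599244449245506 tilt [-0.002 -0.001 -1.   ]
shift [ 0.0011 -0.0087 -0.0099] turn 0.0002
```

View pics/w2.png

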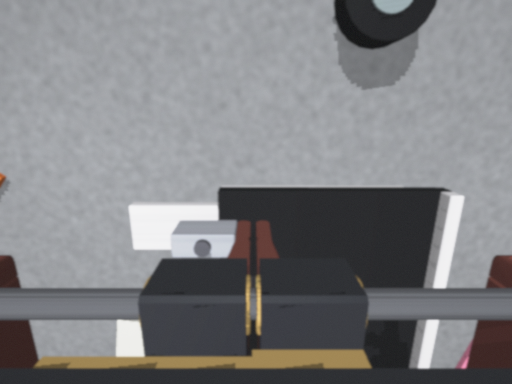

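The block sits against the fingers at (172–237, 222–255) and has moved about 50 mm. I'll push gently a little further until it meets its end stop.

Request:
servo_tool([
  [[0, -0.006, 0, 0, 0], [0, -0.01, 0, 0, 0], [0, -0.014, 0, 0, 0], [0, -0.014, 0, 0, 0]],
])

```text
time: 4.1
position: [0.5869, 0.0878, 0.0773]
eef_rot: [0.0, 0.757, 0.654, -0.0]
contact_force: [1.3, -2.3, -2.0]
gripper_width: 0.0005
finger_force: 0.6
```

```bash
python3 -c "
from h import *
plan(-35,175,.14)"
```

```text
t 4.1 ledge [-51.2 175.1] z 0.0773 F [ 1.3 -2.3 -2. ] w 0.00045634570941902134 tilt [-0. -0. -1.]
shift [-0.0006  0.054  -0.2089] turn 0.0004
```

Request:
servo_tool([
  [[0, 0.05, 0, 0, 0], [0, 0.054, -0.1, 0, 0], [0, 0.054, -0.21, 0, 0], [0, 0.054, -0.21, 0, 50]],
])

```text
time: 4.5
position: [0.6052, 0.0869, 0.1447]
eef_rot: [0.001, 0.757, 0.654, 0.003]
contact_force: [0.6, 0.6, 0.5]
gripper_width: 0.0054
finger_force: 0.0
```

Request:
servo_tool([
  [[-0.95, 0.117, 0, 0, 50], [-0.95, 0.117, 0, 0, 50], [-0.95, 0.117, 0, 0, 50], [-0.95, 0.117, 0, 0, 50], [-0.95, 0.117, 0, 0, 50], [-0.95, 0.117, 0, 0, 50], [-0.95, 0.117, 0, 0, 50], [-0.95, 0.117, 0, 0, 50]],
])

```text
time: 5.3
position: [0.5955, -0.2019, 0.1398]
eef_rot: [-0.001, 0.758, 0.653, -0.0]
contact_force: [0.0, -0.3, -0.4]
gripper_width: 0.0498
finger_force: 0.0
```

```bash
python3 -c "
from h import *
cm=camera_model('wrist');plan(0,-111,.075)
im=snapshot('wrist')[:,:,::-1].copy();t=snapshot('top')[:,:,::-1]
for p,z in [((-3,-85.5-0),.076),((0,-152),.086),((-40,-89),.076),((40,-83),.076)]:
  u=proj(cm,np.r_[W(*p),z]);print(p,np.round(u))
cv2.imwrite('pics/w3.png',np.hstack([im[::1],cv2.resize(t[135:225,205:355],(288,173)).repeat(1,0) if 0 else cv2.resize(t[120:260,205:310],(288,384))]))"
```

```text
t 5.3 ledge [  -0.2 -110.2] z 0.1398 F [ 0.  -0.3 -0.4] w 0.049780166848595694 tilt [-0.001  0.001 -1.   ]
shift [-0.0029  0.001   0.2158] turn -0.0008
(-3, -85.5) [250. 175.]
(0, -152) [254. 259.]
(-40, -89) [203. 180.]
(40, -83) [306. 172.]
```

View pics/w3.png

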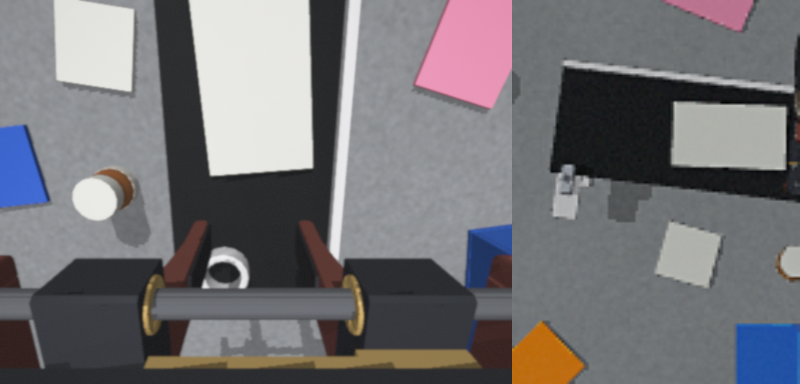

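The wrist view shows the plate's rear end from (209,175) to (313,167), with the open fingers centred at col 254 and the ring at (225,270) well behind. In the top inset the stop is off the deck at (568,178), about 50 mm out. I'll shift 3 mm to +x and descend.

Request:
servo_tool([
  [[-0.003, 0.01, 0.1, 0, 50], [-0.003, 0.01, 0.19, 0, 50], [-0.003, 0.01, 0.216, 0, 50], [-0.003, 0.01, 0.216, 0, 50], [-0.003, 0.01, 0.216, 0, 50]],
])

```text
time: 5.9
position: [0.5999, -0.2019, 0.0767]
eef_rot: [0.0, 0.756, 0.654, 0.0]
contact_force: [1.0, 0.9, -0.1]
gripper_width: 0.0502
finger_force: 0.0
```

```bash
python3 -c "
from h import *
plan(3,-90,.073)"
```

```text
t 5.9 ledge [   4.1 -109.5] z 0.0767 F [ 1.   0.9 -0.1] w 0.050163957961205444 tilt [ 0.001  0.    -1.   ]
shift [ 0.0649 -0.0035  0.0124] turn 0.0013
```

Request:
servo_tool([
  [[0, 0, 0.011, 0, 50], [0.015, 0, 0.011, 0, 50], [0.03, 0, 0.011, 0, 50], [0.04, 0, 0.011, 0, 50], [0.05, 0, 0.011, 0, 50], [0.06, 0, 0.011, 0, 50], [0.07, 0, 0.011, 0, 50], [0.08, 0, 0.011, 0, 50]],
])

```text
time: 6.7
position: [0.6025, -0.1791, 0.0724]
eef_rot: [0.0, 0.757, 0.653, -0.0]
contact_force: [-1.2, -1.0, 0.7]
gripper_width: 0.0499
finger_force: 0.7
```

```bash
python3 -c "
from h import *
plan(3,20,.073)
im=snapshot('wrist')[:,:,::-1];cv2.imwrite('pics/w4.png',im)"
```

```text
t 6.7 ledge [  3.3 -86.5] z 0.0724 F [-1.2 -1.   0.7] w 0.049886538360455694 tilt [-0. -0. -1.]
shift [ 0.3551 -0.001  -0.0021] turn 0.0003
```

View pics/w4.png

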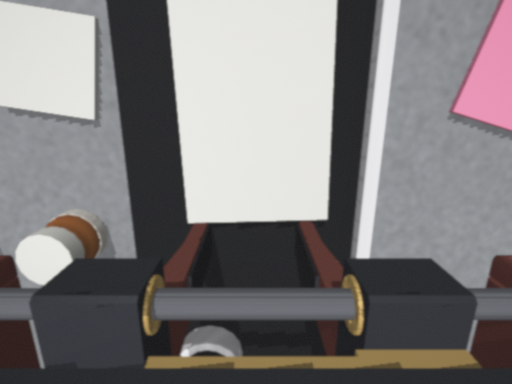

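The wrist view shows the plate's rear edge level at row 221 with both fingertips (200 and 310) against it, so the plate is straight. I'll keep pushing.

Request:
servo_tool([
  [[0.018, 0, 0, 0, 50], [0.036, 0, 0, 0, 50], [0.054, 0, 0, 0, 50], [0.072, 0, 0, 0, 50], [0.09, 0, 0, 0, 50], [0.108, 0, 0, 0, 50], [0.126, 0, 0, 0, 50], [0.144, 0, 0, 0, 50]],
])

```text
time: 7.55
position: [0.6089, -0.1357, 0.0723]
eef_rot: [-0.0, 0.757, 0.654, 0.0]
contact_force: [0.0, -0.8, -0.5]
gripper_width: 0.0501
finger_force: 0.3
```

Request:
servo_tool([
  [[0.018, 0, 0, 0, 50], [0.036, 0, 0, 0, 50], [0.054, 0, 0, 0, 50], [0.072, 0, 0, 0, 50], [0.09, 0, 0, 0, 50], [0.108, 0, 0, 0, 50], [0.126, 0, 0, 0, 50], [0.144, 0, 0, 0, 50]],
])

```text
time: 8.35
position: [0.6152, -0.0931, 0.0724]
eef_rot: [0.0, 0.757, 0.654, -0.0]
contact_force: [-0.6, -0.2, -0.9]
gripper_width: 0.0499
finger_force: 0.2
```

```bash
python3 -c "
from h import *
plan(3,88,.0725)"
```

```text
t 8.35 ledge [3.3 0.4] z 0.0724 F [-0.6 -0.2 -0.9] w 0.04989532572499838 tilt [ 0. -0. -1.]
shift [ 0.2921 -0.0007 -0.0005] turn 0.0005
```

Request:
servo_tool([
  [[0.018, 0, 0, 0, 50], [0.036, 0, 0, 0, 50], [0.054, 0, 0, 0, 50], [0.072, 0, 0, 0, 50], [0.09, 0, 0, 0, 50], [0.108, 0, 0, 0, 50], [0.126, 0, 0, 0, 50], [0.144, 0, 0, 0, 50]],
])

```text
time: 9.15
position: [0.6215, -0.0504, 0.0723]
eef_rot: [0.0, 0.757, 0.654, -0.0]
contact_force: [-0.1, -1.0, 0.1]
gripper_width: 0.0498
finger_force: 0.3
```

Request:
servo_tool([
  [[0.018, 0, 0, 0, 50], [0.036, 0, 0, 0, 50], [0.054, 0, 0, 0, 50], [0.072, 0, 0, 0, 50], [0.09, 0, 0, 0, 50], [0.1, 0, 0, 0, 50], [0.1, 0, 0, 0, 50], [0.1, 0, 0, 0, 50]],
])

```text
time: 9.95
position: [0.6259, -0.0211, 0.0724]
eef_rot: [0.0, 0.757, 0.654, 0.0]
contact_force: [-1.0, 0.3, -0.7]
gripper_width: 0.0499
finger_force: 0.0
```

```bash
python3 -c "
from h import *
plan(3,88,.0725)
for n in('top','wrist','side'): cv2.imwrite(f'pics/{n}5.png',snapshot(n)[:,:,::-1])
t=cv2.imread('pics/top5.png');w=cv2.imread('pics/wrist5.png')
cv2.imwrite('pics/c5.png',np.hstack([w[:,:],cv2.resize(t[130:226,195:267],(288,384))]))"
```

```text
t 9.95 ledge [ 3.3 73.2] z 0.0724 F [-1.   0.3 -0.7] w 0.049868588949618826 tilt [ 0. -0. -1.]
shift [ 0.0495 -0.001  -0.0004] turn 0.0005
```

View pics/c5.png

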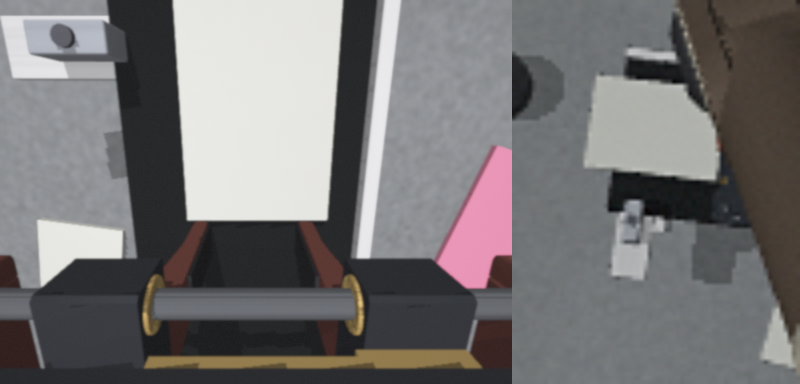

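The plate is straight and overhanging. In the inset its front edge runs (596,75)–(584,168), and the ledge end runs (627,62)–(609,205). Next I'll measure the overhang.

Run:
```python
from h import *
cm=camera_model("top"); t=cv2.imread("pics/top5.png"); h=cv2.cvtColor(t,cv2.COLOR_BGR2HSV)
wh=(h[:,:,2]>150)&(h[:,:,1]<60)
f=[]
for v in range(152,170):
    u=np.where(wh[v,205:240])[0]
    if len(u): f.append(Lc(onz(cm,205+u[0]-.5,v,.076)))
print("front edge",np.array(f).T.tolist())
b=[]
for v in list(range(175,182)):
    u=np.where(h[v,205:240,2]<45)[0]; b.append(Lc(onz(cm,205+u[0]-.5,v,.07)))
print("ledge end",np.array(b).T.tolist())
st=wh[178:195,220:232]; print([ (Lc(onz(cm,225,178+i,.093)).tolist(), int(h[178+i,225,2])) for i in range(0,16,2)])
```

```text
front edge [[31.9, 28.0, 24.6, 21.1, 17.7, 14.2, 10.8, 7.4, 3.5, 0.1, -3.3, -6.7, -10.2, -13.6, -17.0, -20.4, -24.2, -27.6], [221.7, 224.7, 224.2, 223.7, 223.3, 222.8, 222.4, 221.9, 224.8, 224.4, 223.9, 223.4, 223.0, 222.5, 222.1, 221.6, 224.5, 224.1]]
ledge end [[-44.4, -47.8, -51.6, -54.6, -58.4, -61.8, -65.2], [198.5, 198.0, 200.9, 197.1, 200.0, 199.6, 199.1]]
[([-55.8, 176.1], 27), ([-62.5, 175.3], 180), ([-69.2, 174.4], 160), ([-75.9, 173.5], 81), ([-82.6, 172.6], 102), ([-89.2, 171.8], 156), ([-95.9, 170.9], 82), ([-102.5, 170.0], 180)]
```

The front edge is at 223 mm and the ledge end at 199 mm, which matches the arm's pose (73 + 150). The plate needs 16 mm more.

Request:
servo_tool([
  [[0.012, 0, 0, 0, 50], [0.024, 0, 0, 0, 50], [0.036, 0, 0, 0, 50], [0.046, 0, 0, 0, 50], [0.053, 0, 0, 0, 50], [0.053, 0, 0, 0, 50], [0.053, 0, 0, 0, 50], [0.053, 0, 0, 0, 50]],
])

```text
time: 10.9
position: [0.6282, -0.0055, 0.0724]
eef_rot: [0.0, 0.757, 0.654, 0.0]
contact_force: [-0.4, -0.8, 0.7]
gripper_width: 0.05
finger_force: 0.0
```

Request:
servo_tool([
  [[-0.02, 0, 0, 0, 50], [-0.06, 0, 0, 0, 50], [-0.1, 0, 0, 0, 50], [-0.12, 0, -0.1, 0, 50], [-0.12, 0, -0.3, 0, 50], [-0.12, 0, -0.4, 0, 50], [-0.12, 0, -0.4, 0, 50]],
])

```text
time: 11.6
position: [0.6259, -0.0424, 0.1987]
eef_rot: [0.004, 0.757, 0.653, 0.003]
contact_force: [0.3, 0.0, 0.3]
gripper_width: 0.0499
finger_force: 0.0
```

Request:
servo_tool([
  [[-0.6, 0, 0, 0, 50], [-0.6, 0, 0, 0, 50], [-0.6, 0, 0, 0, 50], [-0.6, 0, 0, 0, 50], [-0.6, 0, 0, 0, 50], [-0.6, 0, 0, 0, 50]],
])

```text
time: 12.2
position: [0.5957, -0.2206, 0.1916]
eef_rot: [-0.0, 0.758, 0.653, -0.0]
contact_force: [0.2, 1.1, -0.2]
gripper_width: 0.05
finger_force: 0.0
```

Run:
```python
from h import *
plan(0,0,.2)
cm=camera_model("top"); t=snapshot("top")[:,:,::-1].copy(); h=cv2.cvtColor(t,cv2.COLOR_BGR2HSV)
wh=((h[:,:,2]>150)&(h[:,:,1]<60)).astype(np.uint8)*255
m=np.zeros_like(wh); m[148:180,200:300]=255
cs,_=cv2.findContours(wh&m,cv2.RETR_EXTERNAL,cv2.CHAIN_APPROX_NONE); c=max(cs,key=cv2.contourArea)
w=np.array([Lc(onz(cm,u,v,.076)) for u,v in c[:,0]],np.float32); print(cv2.minAreaRect(w),w[:,1].max())
print([(Lc(onz(cm,225,178+i,.093)).tolist(), int(h[178+i,225,2])) for i in range(0,6)])
cv2.imwrite("pics/t6.png",cv2.resize(t[125:235,190:340],(750,550)))
```

```text
t 12.2 ledge [   2.7 -128.6] z 0.1916 F [ 0.2  1.1 -0.2] w 0.050029126728306735 tilt [-0.001  0.    -1.   ]
shift [ 0.4286 -0.0099 -0.0278] turn -0.0013
((5.252323150634766, 169.29518127441406), (138.9439239501953, 79.1944580078125), 89.95068359375) 238.8
[([-55.8, 176.1], 26), ([-59.2, 175.7], 13), ([-62.5, 175.3], 180), ([-65.9, 174.8], 157), ([-69.2, 174.4], 159), ([-72.6, 173.9], 144)]
```

View pics/t6.png

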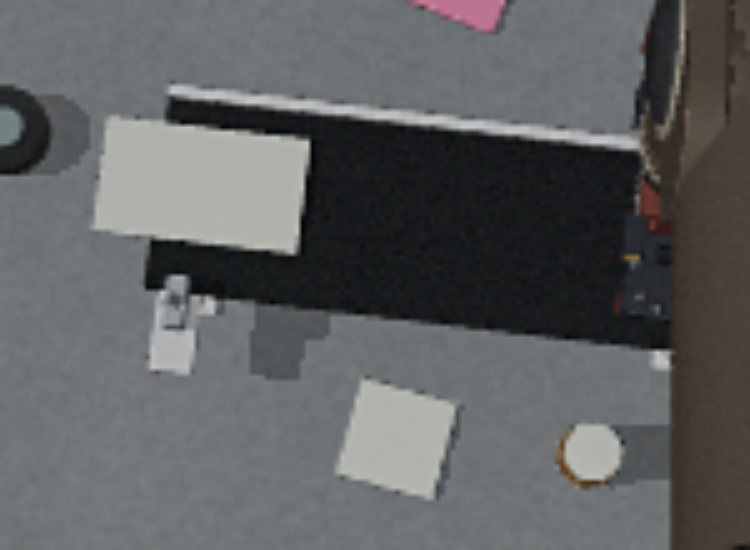

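The plate lies straight at (200,185) with its front at 239 mm, about 40 mm past the ledge end. The stop is at (175,300), at least 50 mm out, and the arm touches nothing. I'll hand the job in.

```bash
python3 -c "
from workcell import env
print(env.hand_in())"
```

```text
the job is handed in; nothing more can be done
None
```

The job is handed in, though the hand-in gave no verdict: by the last top view the stop is at least 50 mm out and the plate lies straight, sticking out about 4 cm past the ledge's end.

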